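# Sweep the painted flowers into the collecting tray

### The arm

A 7-joint arm with a two-finger parallel gripper is mounted at the origin on the work surface. World frame = base frame: x ahead of the robot, y to its left, z up, the work surface at z = 0. Lengths are in m, angles in degrees, forces in N, time in s.
With the tool pointing down it reaches from about 0.425 to 0.875 m from the base axis. Payload 4.7 kg.
Tool frame: the origin (TCP) lies between the finger pads; the fingertips stand 14 mm ahead of it and the grasp point (between the pads) lies 5 mm behind it (env.finger_overhang is the distance from the TCP to the fingertips, in m); z points along the fingers, y is the line along which they close (so a half turn about z gives the same grasp; the last joint's range is limited). The gripper opens to 85 mm and grips with 20 to 120 N. Pads are 22 mm wide; open, the fingers measure 114 mm over their backs; the gripper's body (76 mm by 85 mm) begins 54 mm behind the grasp point. The pads swing forward as they close: fully open they stand 13 mm farther back than shut.
Start: joints at [-68.577, 18.392, -4.016, 83.108, 1.295, 78.541, -3.26], TCP at [0.229, 0.608, 0.245] pointing down, gripper open.
Joint ranges: [-163.93, 163.93], [-17.29, 119.83], [-79.2, 71.16], [3.27, 140.29], [-89.18, 269.18], [5.43, 117.66], [-154.24, 154.24]. Speed limits (degrees/s): [147.25, 147.25, 180, 180, 180, 180, 180].

### API

Orientations are given as a 3x3 rotation matrix whose columns are the frame's x, y, z axes.
In Python, from rig import env gives the robot as it stands.
- The arm moves only by the tool arm_command, never from a script. Its argument "steps" is one flat list of numbers, 6 for each row, row after row: the shift along the tool's x, y, z in mm, then the turn, a rotation vector about the tool's x, y, z in rad. In form: [x, y, z, wx, wy, wz, x, y, z, wx, wy, wz, ...]. A call has 1 to 12 rows; each row is the pose to reach, as a shift and turn from the pose commanded when the call began, along the tool's axes at that moment; what a row does not reach only later rows make up. A row lasts 1/12 s, in which the tool goes at most 41.7 mm and 7.16 degrees, less where a joint would pass 70% of its speed; a pose out of reach is approached as far as the arm can. A call with a gripper value outside its range is refused whole. "grip" is the finger opening in mm, from 0 to 85.4, set as the call begins (left out, the last holds). The fingers move at their own pace and stop on an object; the grip force is fixed at half the most. Time passes only in rows, so rows that repeat a pose let the fingers close. It gives the time, the measured TCP pose, the force, the opening and the grip force at its end, in the units of the state.
- env.get_state(): the state, without advancing time (a new reading comes with each control period).
- env.read_camera(name): name is "side" or "top"; returns the picture (384x512x3 uint8, red, green, blue); there is no depth.
- env.get_calibration(name): a dict with "camera_matrix" (3x3 intrinsics, pixels), "extrinsics" (4x4, takes a point from camera to world coordinates). Camera axes: x right, y down, z forward; pixel columns grow to the right and rows downward; lengths in m; the calibration is good to about 2 mm. A picture is of the moment at which its call begins. get_calibration takes no time and is no camera call.
- env.sign_off(): hands the job in; it is judged then, once.
Trained networks look in the newest picture that a camera, given by its name, has taken for a name from the list of things; names that differ only in an ending like _2 or _b are one class to them, and where a whole thing is asked for, a point or a joint stands for the part that bears it (a point fixed in the world has none). Each returns a list of dicts, best first, with "confidence" (0 to 1); they miss things now and then, are a little off and sometimes report something else, mostly with a low value. They report only what shows in the picture. A call takes as long as a camera call. They do not tell look-alikes from the thing itself.
- env.find_in(label, camera): "uv" ([column, row] in pixels, amid what is visible of it).
- env.mark_of(label, camera): "uv" ([column, row] in pixels: a listed point, or the origin of a listed thing).
The state is a dict: "time": time; "joints": joint angles; "dq": joint speeds; "joint_torque": joint torques, N m; "tcp_pos": TCP position; "orientation": TCP orientation; "ft_force": force on the tool from outside, world axes, zero at the start; "moment": the same for the moment, N m; "grip_width": finger opening in m; "gripper_force": force on a finger pad.
Only numpy, scipy, OpenCV 4.12 (cv2) and the standard library are available. Lean on these libraries where they do the work, as an engineer would, in place of code of your own. Each camera call takes 0.05 s, during which the arm holds its last target. There are 200 camera calls.

### The job

Sweep the three red painted flower ornaments lying on the bench, with the fingertips, into the low yellow tray through its open side, until each one lies flat and wholly inside, past the tray's front edge. Push them gently: do not grip, lift or tip them. Leave the two white flowers and everything else on the bench where they stand.

Things in the scene. Friction and masses are not known exactly. Their poses are not given: they have to be found in the camera images.
- red1: Red painted flower ornament of hard plastic, on a round base of the same colour 52 mm across and 14 mm high with upright sides; eight slanting petals on top stay inside that outline, 33 mm high in all, small yellow centre; about 40 g, slides easily on the bench. Origin: centre of its underside, z up. One of the three to be swept into the tray.
- red2: Red painted flower ornament of hard plastic, on a round base of the same colour 52 mm across and 14 mm high with upright sides; eight slanting petals on top stay inside that outline, 33 mm high in all, small yellow centre; about 40 g, slides easily on the bench. Origin: centre of its underside, z up. One of the three to be swept into the tray.
- red3: Red painted flower ornament of hard plastic, on a round base of the same colour 52 mm across and 14 mm high with upright sides; eight slanting petals on top stay inside that outline, 33 mm high in all, small yellow centre; about 40 g, slides easily on the bench. Origin: centre of its underside, z up. One of the three to be swept into the tray.
- white1: White unpainted flower ornament of hard plastic, on a round base of the same colour 52 mm across and 14 mm high with upright sides; eight slanting petals on top stay inside that outline, 33 mm high in all, small yellow centre; about 40 g, slides easily on the bench. Origin: centre of its underside, z up. It must stay where it stands.
- white2: White unpainted flower ornament of hard plastic, on a round base of the same colour 52 mm across and 14 mm high with upright sides; eight slanting petals on top stay inside that outline, 33 mm high in all, small yellow centre; about 40 g, slides easily on the bench. Origin: centre of its underside, z up. It must stay where it stands.
- tray: Yellow tray fixed to the bench: three walls 35 mm high, 5 mm thick; the long side towards its own +x (away from the robot) is open. Paper liner flush with the bench, no lip. Inside: y from -0.235 to +0.235 m, x from the back wall's inner face at -0.065 m to the open front edge at +0.07 m. Origin: centre of its underside, at bench height
- cup: Small open steel mixing cup, 52 mm across the rim and 60 mm high, standing beside the tray. Origin: centre of its underside
- tape: Roll of blue masking tape lying flat, 90 mm across and 25 mm high, beside the tray. Origin: centre of its underside
- gun: Spray gun with a black cup on a round steel stand, foot 110 mm across, about 185 mm high, at one side of the bench. Origin: centre of its foot
- jar: Closed red paint jar with black lid, 72 mm across and 90 mm high, at one side of the bench. Origin: centre of its underside
There are look-alikes about, which are no part of the job. What is shaped like the red2 but pink is not meant. Leave any turquoise look-alike of the red1 alone.

How it is judged (in metres and radians):
At the end, for the whole second after the job is handed in: The three red flowers lie flat and still on the tray's liner between its walls, each centre at least 22 mm behind the front edge (at most 4 mm of a flower overhangs); white flowers within 15 mm, cup, tape, gun and jar within 20 mm of where they began (x of red1 in the frame of tray between -0.07 and 0.048 m and y of red1 in the frame of tray between -0.235 and 0.235 m and height (world z) of each of red1, red2, red3 below 0.006 m and angle between each of red1, red2, red3, white1, white2's own z axis and vertical below 0.2 rad and linear speed of each of red1, red2, red3 below 0.02 m/s and x of red2 in the frame of tray between -0.07 and 0.048 m and y of red2 in the frame of tray between -0.235 and 0.235 m and x of red3 in the frame of tray between -0.07 and 0.048 m and y of red3 in the frame of tray between -0.235 and 0.235 m and distance of each of white1, white2 from where it was at the start of the episode below 0.015 m and distance of each of cup, tape, gun, jar from where it was at the start of the episode below 0.02 m); the robot touches nothing.
It fails at once if a red flower is lifted or tipped up (its underside more than 12 mm above the bench, or tilted more than 35 degrees) (height (world z) of any of red1, red2, red3 above 0.012 m or angle between any of red1, red2, red3's own z axis and vertical above 0.61 rad).
It fails at once if a red flower is gripped or pressed hard by the fingers (more than 18 N) (contact force between the fingers and red1 above 18 N or contact force between the fingers and red2 above 18 N or contact force between the fingers and red3 above 18 N).
It fails at once if a white flower is moved by more than 15 mm (distance of any of white1, white2 from where it was at the start of the episode above 0.015 m).
It fails at once if the cup, tape roll, spray gun or jar is moved by more than 20 mm (distance of any of cup, tape, gun, jar from where it was at the start of the episode above 0.02 m).
It also fails if it takes over 64 s, if anything falls off the work surface, if the arm or the gripper's body presses on something with over 40 N, if the wrist force passes 120 N, or if a joint passes its speed limit or range.

## Working session

There is one attempt and no reset: what is moved stays moved. The work goes in short steps, Python scripts to look and compute and a tool call to move; the robot and the scene stay as the last step left them, time stands still between calls to the robot, and variables do not carry over. Pictures are saved under pics/ and viewed, at most 10 in all, crops included, and the job is handed in when it is done.

Besides the shell and the picture viewer there is one more tool, called after "Call:" by a JSON object that holds its "api" and its "payload", one argument or row to a line. arm_command: Moves the arm, as the interface text tells. Its arguments: {"type":"object","properties":{"steps":{"type":"array"},"grip":{"type":"number"}},"required":["steps"]}

```bash
mkdir -p pics
cat > h.py <<'E'
from rig import env
import numpy as np, cv2
def px2w(uv,cam,z=0.):
    c=env.get_calibration(cam);K=np.array(c["camera_matrix"]);T=np.array(c["extrinsics"])
    d=T[:3,:3]@np.linalg.solve(K,[uv[0],uv[1],1.]);o=T[:3,3]
    return o+d*(z-o[2])/d[2]
def w2px(p,cam):
    c=env.get_calibration(cam);K=np.array(c["camera_matrix"]);T=np.array(c["extrinsics"])
    q=K@(np.linalg.inv(T)@np.r_[p,1.])[:3];return q[:2]/q[2]
E
python3 - <<'E'
from h import *
for c in("top","side"):
    cv2.imwrite(f"pics/{c}0.png",cv2.resize(env.read_camera(c)[:,:,::-1],(800,600),interpolation=cv2.INTER_CUBIC))
for l in["red1","white1","tray","cup","tape","gun","jar"]:
    for r in env.mark_of(l,"top"): print(l,np.round(r["uv"]),round(r["confidence"],2),np.round(px2w(r["uv"],"top"),3))
s=env.get_state();print(s["time"],s["tcp_pos"],np.round(s["orientation"],3))
print(np.array(env.get_calibration("top")["extrinsics"]).round(3))
E
```

```text
red1 [323. 198.] 0.88 [ 0.605 -0.195  0.   ]
red1 [197. 151.] 0.85 [0.746 0.143 0.   ]
red1 [214. 187.] 0.79 [0.642 0.097 0.   ]
red1 [241. 260.] 0.69 [0.443 0.027 0.   ]
red1 [177. 189.] 0.62 [0.639 0.198 0.   ]
red1 [283. 179.] 0.59 [ 0.66  -0.089  0.   ]
red1 [164. 152.] 0.56 [0.745 0.236 0.   ]
white1 [248. 179.] 0.77 [0.664 0.004 0.   ]
white1 [282. 180.] 0.55 [ 0.656 -0.087  0.   ]
tray [242. 255.] 0.57 [0.457 0.025 0.   ]
cup [102. 254.] 0.88 [0.468 0.389 0.   ]
cup [284. 180.] 0.48 [ 0.656 -0.093  0.   ]
tape [384. 232.] 0.73 [ 0.51  -0.349  0.   ]
gun [107. 179.] 0.57 [0.672 0.39  0.   ]
jar [392. 164.] 0.73 [ 0.696 -0.389  0.   ]
0.45 [0.22886218 0.60834211 0.24527614] [[-0.936  0.352  0.   ]
 [ 0.352  0.936 -0.   ]
 [-0.    -0.    -1.   ]]
[[-2.300e-02 -9.690e-01  2.460e-01  3.430e-01]
 [-1.000e+00  2.300e-02 -4.000e-03 -1.000e-03]
 [-2.000e-03 -2.470e-01 -9.690e-01  1.093e+00]
 [ 0.000e+00  0.000e+00  0.000e+00  1.000e+00]]
```

View pics/top0.png

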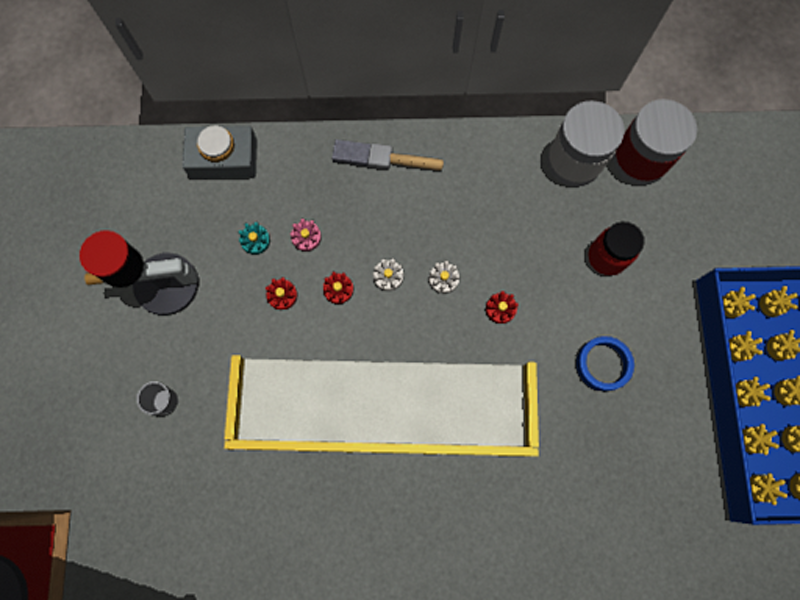

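View pics/side0.png

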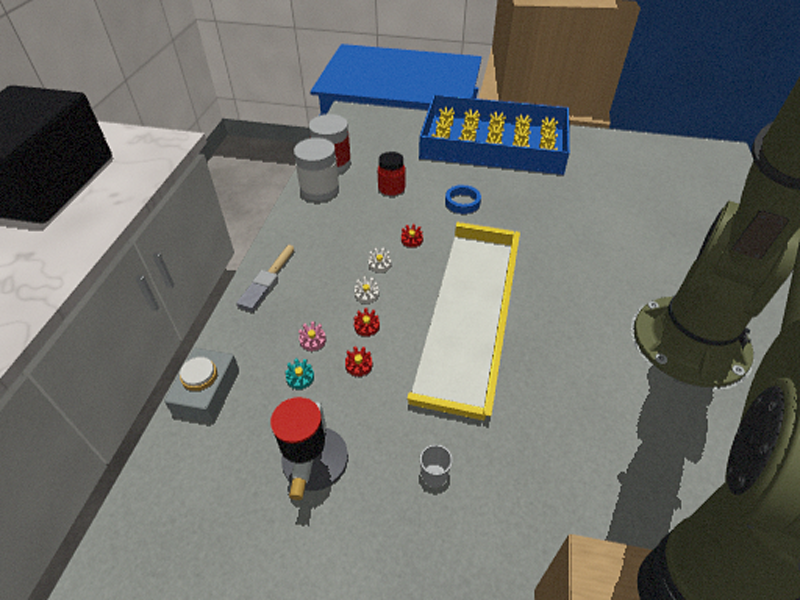

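Run:
```python
from h import *
im=env.read_camera("top")[:,:,::-1];
c=im[130:245,140:350];cv2.imwrite("pics/crop.png",cv2.resize(c,None,fx=3.7,fy=3.7,interpolation=cv2.INTER_CUBIC))
hsv=cv2.cvtColor(im,cv2.COLOR_BGR2HSV)
m=((hsv[:,:,0]>18)&(hsv[:,:,0]<34)&(hsv[:,:,1]>120)&(hsv[:,:,2]>120)).astype(np.uint8)
n,l,s,ce=cv2.connectedComponentsWithStats(m)
for i in range(1,n):
    if s[i,4]>5 and ce[i][0]<345 and 100<ce[i][1]: print("yellow",s[i],ce[i].round(1),px2w(ce[i],"top",.028).round(4))
r=(((hsv[:,:,0]<6)|(hsv[:,:,0]>174))&(hsv[:,:,1]>130)&(hsv[:,:,2]>50)).astype(np.uint8)
n,l,s,ce=cv2.connectedComponentsWithStats(cv2.morphologyEx(r,cv2.MORPH_CLOSE,np.ones((5,5))))
for i in range(1,n):
    if s[i,4]>80: print("red",s[i],ce[i].round(1),px2w(ce[i],"top",.015).round(4))
for nm,p,z in[("FL wall top outer",(232,355),.035),("FR top outer",(537,362),.035),("BL top outer",(226,447),.035),("BR",(538,449),.035),("liner FL",(243,360),0),("liner FR",(523,366),0)]:
    print(nm,px2w(np.array(p)*.64,"top",z).round(4))
print(env.finger_overhang,env.get_state()["time"])
```

```text
yellow [193 147   5   5  20] [194.8 148.8] [0.7427 0.1469 0.028 ]
yellow [159 149   6   5  23] [161.2 150.9] [0.7387 0.2373 0.028 ]
yellow [246 172   5   5  22] [248.1 174.1] [0.6678 0.0044 0.028 ]
yellow [ 56 175   6   3   6] [ 58.5 176.3] [0.6735 0.5079 0.028 ]
yellow [282 174   5   5  22] [284.1 175.9] [ 0.6605 -0.0909  0.028 ]
yellow [214 181   5   5  21] [215.9 182.8] [0.6458 0.0901 0.028 ]
yellow [177 184   5   6  24] [178.9 186.5] [0.638  0.1876 0.028 ]
yellow [319 193   6   6  25] [321.4 195.4] [ 0.6049 -0.1866  0.028 ]
yellow [ 144  227  201   65 1800] [245.  275.5] [0.4032 0.0176 0.028 ]
red [382 147  26  25 127] [391.6 163.6] [ 0.6922 -0.3842  0.015 ]
red [ 51 148  31  29 717] [ 66.  161.9] [0.7181 0.4975 0.015 ]
red [207 174  19  20 267] [216.  184.1] [0.6459 0.0908 0.015 ]
red [170 178  20  20 284] [179.6 187.7] [0.6383 0.188  0.015 ]
red [311 186  21  21 308] [320.8 196.4] [ 0.6054 -0.187   0.015 ]
FL wall top outer [0.5299 0.262  0.035 ]
FR top outer [ 0.5067 -0.2359  0.035 ]
BL top outer [0.3828 0.2659 0.035 ]
BR [ 0.3684 -0.2268  0.035 ]
liner FL [0.5271 0.2518 0.    ]
liner FR [ 0.5059 -0.2196  0.    ]
0.014 0.5
```

View pics/crop.png

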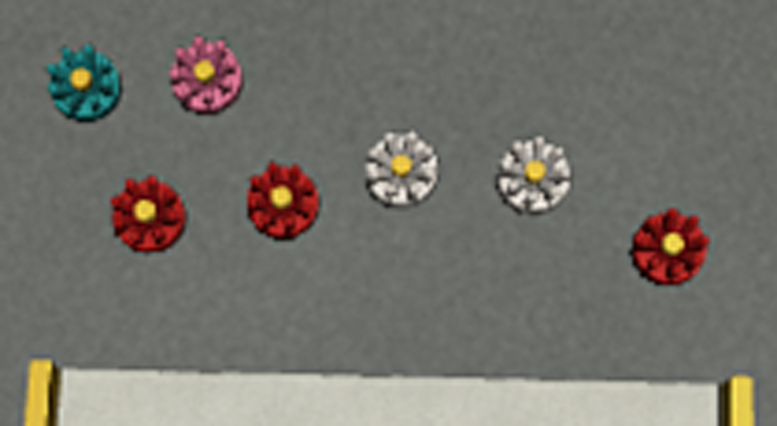

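The three true reds are at crop pixels (148,213), (283,200) and (670,247). The pink one at (205,75) and the turquoise one at (85,82) are look-alikes. The whites are at (401,168) and (535,174). The tray's open side faces the flowers, and the flower on the right has to be pushed diagonally to clear the right wall.

Call:
{"api": "arm_command", "payload": {
  "steps": [-579,-231,0,0,0,-0.36,-579,-231,0,0,0,-0.36,-579,-231,0,0,0,-0.36,-579,-231,0,0,0,-0.36,-579,-231,0,0,0,-0.36,-579,-231,0,0,0,-0.36,-579,-231,0,0,0,-0.36,-579,-231,0,0,0,-0.36,-579,-231,0,0,0,-0.36,-579,-231,0,0,0,-0.36,-579,-231,0,0,0,-0.36,-579,-231,0,0,0,-0.36],
  "grip": 25
}}

```text
time: 1.5
tcp_pos: [0.5981, 0.2714, 0.2457]
orientation: [[-1.0, -0.0, 0.001], [-0.0, 1.0, 0.0], [-0.001, 0.0, -1.0]]
ft_force: [-0.1, 0.9, -0.2]
grip_width: 0.0249
gripper_force: 0.0
```

Call:
{"api": "arm_command", "payload": {
  "steps": [-92,-83,0,0,0,0,-92,-83,0,0,0,0,-92,-83,0,0,0,0,-92,-83,40,0,0,0,-92,-83,80,0,0,0,-92,-83,120,0,0,0,-92,-83,160,0,0,0,-92,-83,180,0,0,0,-92,-83,190,0,0,0,-92,-83,195,0,0,0,-92,-83,195,0,0,0]
}}

```text
time: 2.42
tcp_pos: [0.689, 0.19, 0.0503]
orientation: [[-1.0, -0.0, 0.0], [-0.0, 1.0, -0.0], [-0.0, -0.0, -1.0]]
ft_force: [-0.2, 0.1, 1.0]
grip_width: 0.0249
gripper_force: 0.0
```

Call:
{"api": "arm_command", "payload": {
  "steps": [0,2,15,0,0,0,0,-2,25,0,0,0,0,-2,31,0,0,0,0,-2,31,0,0,0]
}}

```text
time: 2.75
tcp_pos: [0.6878, 0.187, 0.0176]
orientation: [[-1.0, 0.0, -0.002], [0.0, 1.0, -0.001], [0.002, -0.001, -1.0]]
ft_force: [-1.4, 0.1, 0.2]
grip_width: 0.025
gripper_force: 0.0
```

Run:
```python
from h import *
t=env.read_camera("top")[120:270,130:345,::-1];s=env.read_camera("side")[130:290,170:340,::-1]
f=lambda i:cv2.resize(i,(395,int(395*i.shape[0]/i.shape[1])),interpolation=cv2.INTER_CUBIC)
t,s=f(t),f(s);h=max(len(t),len(s));p=lambda i:cv2.copyMakeBorder(i,0,h-len(i),0,0,0)
cv2.imwrite("pics/pre.png",np.hstack([p(t),p(s)]))
print(env.get_state()["tcp_pos"],env.get_state()["ft_force"])
```

```text
[0.68883625 0.18769575 0.01927617] [-0.91452051  0.41452026  0.52018367]
```

View pics/pre.png

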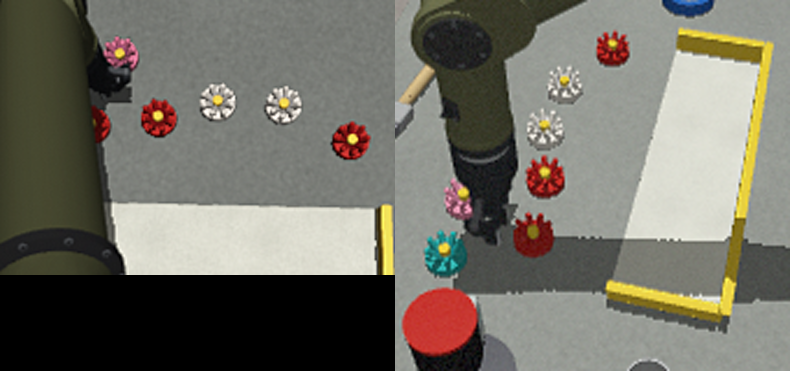

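Call:
{"api": "arm_command", "payload": {
  "steps": [6,0,0,0,0,0,12,0,0,0,0,0,18,0,0,0,0,0,25,0,0,0,0,0,33,0,0,0,0,0,42,0,0,0,0,0,52,0,0,0,0,0,63,0,0,0,0,0,75,0,0,0,0,0,87,0,0,0,0,0,97,0,0,0,0,0,105,0,0,0,0,0]
}}

```text
time: 3.85
tcp_pos: [0.5825, 0.1881, 0.0196]
orientation: [[-1.0, -0.001, 0.0], [-0.001, 1.0, 0.0], [-0.0, 0.0, -1.0]]
ft_force: [-0.2, 0.2, 0.8]
grip_width: 0.0249
gripper_force: 0.3
```

Call:
{"api": "arm_command", "payload": {
  "steps": [8,0,0,0,0,0,17,0,0,0,0,0,27,0,0,0,0,0,37,0,0,0,0,0,47,0,0,0,0,0,57,0,0,0,0,0,66,0,0,0,0,0,74,0,0,0,0,0,80,0,0,0,0,0,84,0,0,0,0,0,86,0,0,0,0,0,86,0,0,0,0,0]
}}

```text
time: 4.85
tcp_pos: [0.4974, 0.1879, 0.0193]
orientation: [[-1.0, -0.0, -0.0], [-0.0, 1.0, 0.0], [0.0, 0.0, -1.0]]
ft_force: [0.5, 0.7, -0.7]
grip_width: 0.025
gripper_force: 0.0
```

Call:
{"api": "arm_command", "payload": {
  "steps": [-6,0,0,0,0,0,-15,0,0,0,0,0,-22,0,-15,0,0,0,-22,0,-50,0,0,0,-30,0,-80,0,0,0,-65,-15,-80,0,0,0,-100,-35,-80,0,0,0,-135,-60,-80,0,0,0,-170,-80,-80,0,0,0,-192,-93,-80,0,0,0,-199,-97,-80,0,0,0,-199,-97,-70,0,0,0]
}}

```text
time: 5.85
tcp_pos: [0.7006, 0.0877, 0.0905]
orientation: [[-1.0, 0.004, 0.005], [0.004, 1.0, -0.001], [-0.005, -0.001, -1.0]]
ft_force: [0.8, -1.0, -0.1]
grip_width: 0.0252
gripper_force: 0.0
```

Run:
```python
from h import *
cv2.imwrite("pics/a1.png",cv2.resize(env.read_camera("side")[80:300,150:380,::-1],None,fx=2.5,fy=2.5,interpolation=cv2.INTER_CUBIC))
for r in env.mark_of("red1","side"): print(np.round(r["uv"]),round(r["confidence"],2),np.round(px2w(r["uv"],"side"),3))
print(env.get_state()["tcp_pos"])
```

```text
[190. 239.] 0.7 [0.748 0.229 0.   ]
[285. 240.] 0.68 [0.471 0.178 0.   ]
[202. 215.] 0.63 [0.742 0.139 0.   ]
[235. 208.] 0.57 [0.647 0.088 0.   ]
[262. 154.] 0.56 [ 0.61  -0.182  0.   ]
[0.69511803 0.09156334 0.08650309]
```

View pics/a1.png

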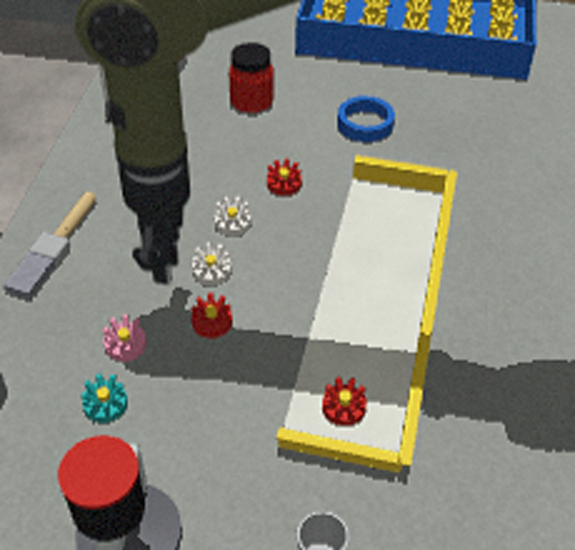

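Call:
{"api": "arm_command", "payload": {
  "steps": [0,0,25,0,0,0,0,0,45,0,0,0,0,0,60,0,0,0,0,0,70,0,0,0,0,0,70,0,0,0,6,0,70,0,0,0,12,0,70,0,0,0,18,0,70,0,0,0,24,0,70,0,0,0,31,0,70,0,0,0,39,0,70,0,0,0,47,0,70,0,0,0]
}}

```text
time: 6.95
tcp_pos: [0.6495, 0.0909, 0.02]
orientation: [[-1.0, -0.0, 0.001], [-0.0, 1.0, 0.0], [-0.001, 0.0, -1.0]]
ft_force: [0.9, -0.3, 1.6]
grip_width: 0.025
gripper_force: 0.5
```

Call:
{"api": "arm_command", "payload": {
  "steps": [9,0,0,0,0,0,19,0,0,0,0,0,29,0,0,0,0,0,39,0,0,0,0,0,49,0,0,0,0,0,59,0,0,0,0,0,69,0,0,0,0,0,79,0,0,0,0,0,89,0,0,0,0,0,99,0,0,0,0,0,107,0,0,0,0,0,114,0,0,0,0,0]
}}

```text
time: 7.95
tcp_pos: [0.5348, 0.0909, 0.0193]
orientation: [[-1.0, -0.0, -0.0], [-0.0, 1.0, 0.0], [0.0, 0.0, -1.0]]
ft_force: [0.2, 0.7, 0.8]
grip_width: 0.0252
gripper_force: 0.5
```

Call:
{"api": "arm_command", "payload": {
  "steps": [8,0,0,0,0,0,17,0,0,0,0,0,26,0,0,0,0,0,33,0,0,0,0,0,38,0,0,0,0,0,41,0,0,0,0,0,41,0,0,0,0,0]
}}

```text
time: 8.53
tcp_pos: [0.494, 0.0909, 0.0192]
orientation: [[-1.0, -0.0, -0.001], [-0.0, 1.0, 0.0], [0.001, 0.0, -1.0]]
ft_force: [0.0, 0.6, -0.3]
grip_width: 0.0251
gripper_force: 0.0
```

Call:
{"api": "arm_command", "payload": {
  "steps": [-6,0,0,0,0,0,-15,0,0,0,0,0,-22,0,-15,0,0,0,-22,0,-50,0,0,0,-24,-10,-80,0,0,0,-40,-40,-90,0,0,0.05,-58,-75,-90,0,0,0.12,-76,-110,-90,0,0,0.2,-94,-146,-90,0,0,0.28,-112,-182,-90,0,0,0.36,-130,-218,-90,0,0,0.36,-146,-254,-90,0,0,0.36]
}}

```text
time: 9.53
tcp_pos: [0.6428, -0.1652, 0.1091]
orientation: [[-0.936, 0.352, 0.001], [0.352, 0.936, -0.001], [-0.001, -0.0, -1.0]]
ft_force: [1.0, 0.2, 0.0]
grip_width: 0.0253
gripper_force: 0.0
```

Run:
```python
from h import *
env.read_camera("side")
for r in env.mark_of("red1","side"): print(np.round(r["uv"]),round(r["confidence"],2),np.round(px2w(r["uv"],"side"),3))
s=env.get_state();print(s["tcp_pos"],np.round(s["orientation"],3))
R=np.array(s["orientation"]);print((R.T@(np.array([.652,-.2046,.0195])-s["tcp_pos"])*1000).round(1))
```

```text
[265. 153.] 0.71 [ 0.601 -0.192 -0.   ]
[190. 240.] 0.64 [0.749 0.235 0.   ]
[292. 220.] 0.63 [0.46  0.102 0.   ]
[289. 242.] 0.6 [ 0.459  0.184 -0.   ]
[199. 218.] 0.49 [0.746 0.149 0.   ]
[300. 202.] 0.34 [0.445 0.023 0.   ]
[ 0.64205571 -0.17327899  0.1090658 ] [[-0.933  0.361  0.001]
 [ 0.361  0.933 -0.007]
 [-0.004 -0.007 -1.   ]]
[-20.3 -25.   89.8]
```

Call:
{"api": "arm_command", "payload": {
  "steps": [-26,-35,0,0,0,0,-26,-35,0,0,0,0,-26,-35,20,0,0,0,-26,-35,45,0,0,0,-26,-35,65,0,0,0,-26,-35,80,0,0,0,-26,-35,90,0,0,0,-26,-35,90,0,0,0,-26,-35,90,0,0,0]
}}

```text
time: 10.38
tcp_pos: [0.6532, -0.2051, 0.0192]
orientation: [[-0.936, 0.352, -0.0], [0.352, 0.936, -0.0], [0.0, -0.0, -1.0]]
ft_force: [-0.5, 0.5, -0.6]
grip_width: 0.0252
gripper_force: 0.0
```

Call:
{"api": "arm_command", "payload": {
  "steps": [6,0,0,0,0,0,12,0,0,0,0,0,18,0,0,0,0,0,25,0,0,0,0,0,33,0,0,0,0,0,42,0,0,0,0,0,52,0,0,0,0,0,62,0,0,0,0,0,72,0,0,0,0,0,82,0,0,0,0,0,91,0,0,0,0,0,98,0,0,0,0,0]
}}

```text
time: 11.38
tcp_pos: [0.5603, -0.1701, 0.0196]
orientation: [[-0.936, 0.352, 0.0], [0.352, 0.936, 0.0], [-0.0, 0.0, -1.0]]
ft_force: [1.3, 0.2, 1.3]
grip_width: 0.0254
gripper_force: 0.6
```

Call:
{"api": "arm_command", "payload": {
  "steps": [8,0,0,0,0,0,17,0,0,0,0,0,27,0,0,0,0,0,37,0,0,0,0,0,47,0,0,0,0,0,57,0,0,0,0,0,66,0,0,0,0,0,72,0,0,0,0,0,76,0,0,0,0,0,78,0,0,0,0,0,78,0,0,0,0,0,78,0,0,0,0,0]
}}

```text
time: 12.38
tcp_pos: [0.4881, -0.143, 0.0192]
orientation: [[-0.936, 0.352, -0.0], [0.352, 0.936, 0.0], [0.0, -0.0, -1.0]]
ft_force: [-0.4, -0.6, 0.5]
grip_width: 0.0252
gripper_force: 0.0
```

Call:
{"api": "arm_command", "payload": {
  "steps": [-6,0,0,0,0,0,-15,0,0,0,0,0,-22,0,-15,0,0,0,-22,0,-50,0,0,0,-22,0,-85,0,0,0,-22,0,-125,0,0,0,-22,0,-165,0,0,0,-22,0,-195,0,0,0,-22,0,-200,0,0,0,-22,0,-200,0,0,0]
}}

```text
time: 13.22
tcp_pos: [0.5112, -0.1516, 0.2223]
orientation: [[-0.936, 0.352, 0.006], [0.352, 0.936, -0.001], [-0.006, 0.001, -1.0]]
ft_force: [-0.1, 0.8, -0.9]
grip_width: 0.0251
gripper_force: 0.0
```

Run:
```python
from h import *
t=env.read_camera("top")[120:300,100:400,::-1];s=env.read_camera("side")[80:300,150:380,::-1]
f=lambda i:cv2.resize(i,(398,int(398*i.shape[0]/i.shape[1])),interpolation=cv2.INTER_CUBIC)
t,s=f(t),f(s);h=max(len(t),len(s));p=lambda i:cv2.copyMakeBorder(i,0,h-len(i),0,0,0)
cv2.imwrite("pics/end.png",np.hstack([p(t),p(s)]))
o=np.array([.4466,.019]);R=np.array([[.999,.045],[-.045,.999]])
for l in("red1","white1"):
  for r in env.mark_of(l,"side"):
    w=px2w(r["uv"],"side");print(l,np.round(r["uv"]),round(r["confidence"],2),w.round(3),"tray",((w[:2]-o)@R).round(3))
```

```text
red1 [290. 242.] 0.83 [ 0.457  0.182 -0.   ] tray [0.003 0.164]
red1 [304. 170.] 0.74 [ 0.448 -0.126  0.   ] tray [ 0.008 -0.145]
red1 [191. 239.] 0.68 [0.747 0.232 0.   ] tray [0.29  0.226]
red1 [200. 219.] 0.62 [ 0.744  0.152 -0.   ] tray [0.291 0.146]
white1 [242. 172.] 0.51 [ 0.663 -0.075  0.   ] tray [ 0.22  -0.085]
white1 [231. 186.] 0.47 [ 0.682 -0.003 -0.   ] tray [ 0.236 -0.011]
```

View pics/end.png

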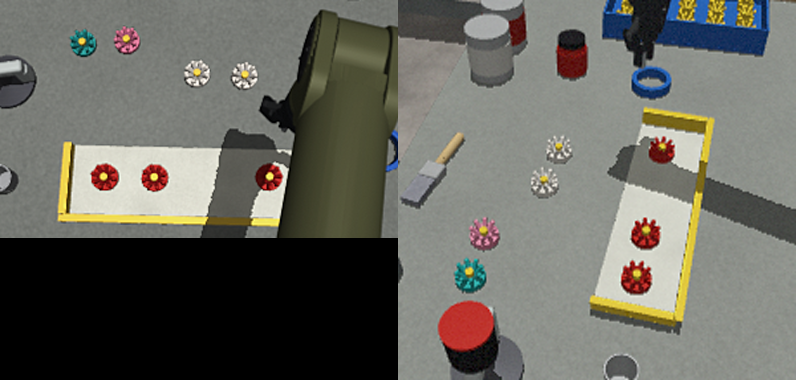

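The picture shows all three reds flat in the tray, at right-panel pixels (661,150), (645,232) and (636,276), well behind the front edge. The whites haven't moved and the arm is clear of everything.

```bash
python3 -c "
from rig import env
print(env.sign_off())"
```

```text
the job is handed in; nothing more can be done
None
```

I swept all three red flowers flat into the tray, about 60 mm behind its front edge, and handed the job in at about 13 s. The last pictures show the white flowers unmoved; the judge's verdict was not shown.

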